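# Set the microscope ring light's step selector, then switch the lamp on

### The job

The stereo microscope's ring light is about to be used: on its control unit, push the pointer of the brightness selector round with a fingertip, click by click, until it rests in the click stop at the fifth dot (counted clockwise from the off bar). Only then press the round lamp key beside it fully in and let it go. Nothing is grasped: do not pinch the selector between the fingers, and leave the dishes, the dropper bottle and the slide mailer where they stand.

Things in the scene. Friction and masses are not known exactly. Their poses are not given: they have to be found in the camera images.
- panel: Sloping top panel, 150 mm (x) by 210 mm (y), of the ring-light control unit: a grey and white desk case fixed to the bench, 45 mm high in front, 76 mm at the back. Origin: centre of the panel's surface, 61 mm above the bench. z is square out of the panel (leans 12 degrees from vertical towards the user), x up the slope away from the user, y to the user's left. Flat but for selector and key.
- selector_axis (a point): Point of the panel's surface on the selector's axis (2, 45, 0 mm in the panel's frame); axes as the panel's. White marks 41 mm out, one per click stop: a short bar (off), then clockwise seven dots growing from 4 to 7 mm. The bar lies 105 degrees anticlockwise of the panel's x, each next mark 30 degrees further clockwise; so the fifth dot lies 45 degrees clockwise of x (up the slope).
- selector (a joint): Selector angle, rad: 0 at the off bar, growing clockwise (from above) 0.524 per click; dot 5 is 2.618, end stop at dot 7, 3.665. Black bar knob with a sprung click mechanism: about 4 N sideways on the pointer moves it out of a stop; past half-way it jumps on into the next stop; left between stops it falls into the nearer. Starts in a stop from off to dot 3.
- pointer_tip (a point): Middle of the pointer's end, at the top of the bar. The knob: a round skirt 52 mm across, 4.5 mm high, and on it an upright bar 14 mm wide, its top 24.5 mm above the panel, reaching 31 mm from the axis at the pointer end (white line on top) and 19 mm at the tail. The point turns with the knob; its x runs from the axis to the tip, its z is square out of the panel.
- face_ccw: The moulded grip face along the anticlockwise side of the bar (the side to push on to turn it clockwise): 48 mm long, 17 mm high, flat, its outer surface 7 mm from the bar's middle plane. Its origin lies on the selector's axis at the panel's surface, x towards the pointer's tip.
- face_cw: The same on the clockwise side of the bar. Touching this face and the other one at the same time counts as pinching.
- lamp_key_top (a point): Centre of the top of the lamp key: a round steel push key 24 mm across in a black collar 40 mm across and 12 mm high, to the right of the selector as the user sees it (0, -62 mm in the panel's frame). The top stands 21 mm above the panel, 9 mm above the collar; axes as the panel's, so pressing is along -z.
- lamp_key (a joint): Travel of the lamp key into the panel in m: 0 out, 0.005 fully in; a spring returns it, fully in takes 4 N.
- dishes: Two clear Petri dishes with lids, stacked, 90 mm across and 30 mm high, loose, to the left of the unit; origin under the centre.
- dropper: A small amber dropper bottle with a black cap, 34 mm across, 75 mm high, loose, to the right of the unit; origin under the centre.
- mailer: A white plastic slide mailer, 86 x 34 x 22 mm, lying loose in front of the unit; origin under the centre.

How it is judged (in metres and radians):
On the way, in this order (a step that is already met when the one before it is completed fails the run):
1. the selector rests in the click stop at the fifth dot (value of joint selector between 2.49 and 2.75 rad and velocity of joint selector between -0.3 and 0.3 rad/s), for 0.3 s.
2. the lamp key is pressed in (value of joint lamp_key above 0.0037 m), for 0.05 s.
At the end, for the whole second after the job is handed in: the selector rests at the fifth dot (within 0.13 rad of 2.618) and the lamp key, having been pressed in at least 3.7 mm after that, is out again (under 1.5 mm) (value of joint selector between 2.49 and 2.75 rad and value of joint lamp_key below 0.0015 m); the robot touches nothing.
It fails at once if the selector is pinched (both side faces of its bar pressed at once) (contact force between the fingers and face_ccw above 0.5 N and contact force between the fingers and face_cw above 0.5 N).
It fails at once if the lamp key is pressed (over 2 mm) while the selector is not at the fifth dot (value of joint lamp_key above 0.002 m and (value of joint selector below 2.45 rad or value of joint selector above 2.79 rad)).
It fails at once if the dishes are shifted or lifted by more than 20 mm (distance of dishes from where it was at the start of the episode above 0.02 m).
It fails at once if the dropper bottle is shifted or lifted by more than 20 mm, or tipped (distance of dropper from where it was at the start of the episode above 0.02 m or angle between dropper's own z axis and vertical above 0.5 rad).
It fails at once if the slide mailer is shifted or lifted by more than 20 mm (distance of mailer from where it was at the start of the episode above 0.02 m).
It also fails if it takes over 64 s, if anything falls off the work surface, if the arm or the gripper's body presses on something with over 40 N, if the wrist force passes 120 N, or if a joint passes its speed limit or range.

### The arm

A 7-joint arm with a two-finger parallel gripper is mounted at the origin on the work surface. World frame = base frame: x ahead of the robot, y to its left, z up, the work surface at z = 0. Lengths are in mm, angles in rad, forces in N, time in s.
With the tool pointing down it reaches from about 350 to 775 mm from the base axis. Payload 3.1 kg.
Tool frame: the origin (TCP) lies on the front face of the gripper's body, between the roots of the fingers; the fingertips stand r.tcp_to_tips ahead of it and the grasp point (between the pads) lies 54 mm ahead of it (r.tcp_to_tips is the distance from the TCP to the fingertips, in mm); z points along the fingers, y is the line along which they close (so a half turn about z gives the same grasp; the last joint's range is limited). The gripper opens to 85 mm and grips with 20 to 120 N. Pads are 22 mm wide; open, the fingers measure 114 mm over their backs; the gripper's body (76 mm by 85 mm) begins 54 mm behind the grasp point. The pads swing forward as they close: fully open they stand 13 mm farther back than shut.
Start: joints at [-1.289, 0.311, 0.014, 1.512, -0.004, 1.319, -0.027], TCP at [174.965, 521.443, 303.904] pointing down, gripper open.
Joint ranges: [-2.7, 2.7], [-0.3, 1.91], [-1.27, 1.3], [0.12, 2.57], [-1.44, 4.58], [0.2, 2.03], [-3.05, 3.05]. Speed limits (rad/s): [2.79, 2.79, 3.14, 3.14, 3.14, 3.14, 3.14].

### API

Orientations are given as a 3x3 rotation matrix whose columns are the frame's x, y, z axes.
In Python, from workcell import sensors, grab_frame, calibration, job, r gives the robot as it stands.
- The arm moves only by the tool servo_tool, never from a script. Its argument "deltas" is one flat list of numbers, 7 for each row, row after row: the turn, a rotation vector about the tool's x, y, z in degrees, then the shift along the tool's x, y, z in cm, then the finger opening in cm, from 0 to 8.54. A call has 1 to 12 rows; each row shifts and turns the commanded pose from where the row before left it, along the tool's axes as they then stand; what a row does not reach is not made up. A row lasts 1/8 s, in which the tool goes at most 62.5 mm and 10.7 degrees, less where a joint would pass 70% of its speed; a pose out of reach is approached as far as the arm can. A call with a gripper value outside its range is refused whole. The fingers move at their own pace and stop on an object; "newtons" is the grip in N (left out, the last holds). Time passes only in rows, so rows that do not move let the fingers close. It gives the time, the measured TCP pose, the force, the opening and the grip force at its end, in the units of the state.
- sensors.sense(): the state, without advancing time (a new reading comes with each control period).
- grab_frame(name): name is "scene" or "top" or "wrist"; returns (picture, depth): 480x640x3 uint8, red, green, blue; 480x640 float32, mm along the optical axis (not along the pixel's ray), 0 where there is no reading.
- calibration(name): a dict with "vfov" (degrees; the focal length in pixels is half the picture's height over the tangent of half this angle, whatever the lens; pixels are square), "cx", "cy" (the principal point, pixels), "k1" (the pictures are not rectified: a ray, as slopes to the right and down, at radius r is drawn at 1 + k1 r^2 times it, then the intrinsics apply), "rvec" (rotation vector, rad) and "tvec" (3), from world to camera coordinates, as OpenCV has them; the wrist camera has in their place "T_tool_cam" (4x4, takes a point from camera to tool coordinates, whose origin is the TCP and whose axes are the flange's). Camera axes: x right, y down, z forward; pixel columns grow to the right and rows downward; lengths in mm; the calibration is good to about 2 mm. A picture is of the moment at which its call begins: read the wrist's pose just before it. calibration takes no time and is no camera call.
- job.close_job(): hands the job in; it is judged then, once.
The state is a dict: "t": time; "joint_pos": joint angles; "dq": joint speeds; "effort": joint torques, N m; "position": TCP position; "orientation": TCP orientation; "contact_force": force on the tool from outside, world axes, zero at the start; "moment": the same for the moment, N m; "grip_width": opening from 0.0 (shut) to 1.0 (fully open); "finger_force": force on a finger pad.
Only numpy, scipy, OpenCV 4.12 (cv2) and the standard library are available. Lean on these libraries where they do the work, as an engineer would, in place of code of your own. Each camera call takes 0.05 s, during which the arm holds its last target. There are 200 camera calls.

## Working session

There is one attempt and no reset: what is moved stays moved. The work goes in short steps, Python scripts to look and compute and a tool call to move; the robot and the scene stay as the last step left them, time stands still between calls to the robot, and variables do not carry over. Pictures are saved under pics/ and viewed, at most 12 in all, crops included, and the job is handed in when it is done.

Besides the shell and the picture viewer there is one more tool, called by a JSON object that holds its "fn" and its "kwargs". servo_tool: Moves the arm, as the interface text tells. Its arguments: {"type":"object","properties":{"deltas":{"type":"array"},"newtons":{"type":"number"}},"required":["deltas"]}

```bash
mkdir -p pics
cat > h.py <<'E'
import numpy as np, cv2
from workcell import sensors, grab_frame, calibration, job, r
def cam(name,st=None):
    c=calibration(name); f=240/np.tan(np.radians(c["vfov"])/2)
    if name=="wrist":
        T=np.eye(4);T[:3,:3]=np.array(st["orientation"]).reshape(3,3);T[:3,3]=st["position"]
        M=T@np.array(c["T_tool_cam"])
    else:
        R=cv2.Rodrigues(np.array(c["rvec"],float))[0];M=np.eye(4);M[:3,:3]=R.T;M[:3,3]=-R.T@np.array(c["tvec"],float).ravel()
    return f,c,M
def rays(f,c,uv):
    uv=np.atleast_2d(np.array(uv,float));p=(uv-[c["cx"],c["cy"]])/f;q=p.copy()
    for _ in range(20): q=p/(1+c["k1"]*(q**2).sum(1,keepdims=True))
    return np.c_[q,np.ones(len(q))]
def world(name,uv,d,st=None):
    f,c,M=cam(name,st);P=rays(f,c,uv)*np.reshape(d,(-1,1));return P@M[:3,:3].T+M[:3,3]
def proj(name,P,st=None):
    f,c,M=cam(name,st);P=(np.atleast_2d(P)-M[:3,3])@M[:3,:3];q=P[:,:2]/P[:,2:]
    return q*(1+c["k1"]*(q**2).sum(1,keepdims=True))*f+[c["cx"],c["cy"]]
def save(n,im): cv2.imwrite("pics/"+n+".png",im[...,::-1])
E
python3 - <<'E'
from h import *
s=sensors.sense();print(s,r.tcp_to_tips)
for n in("top","scene"):
    im,d=grab_frame(n);save(n,im);np.save(n,d);print(n,cam(n)[2].round(2),calibration(n))
E
```

```text
{'t': 0.0, 'joint_pos': array([-1.28869148,  0.31172211,  0.01398   ,  1.51306938, -0.00440927,
        1.31918764, -0.02718877]), 'dq': array([ 7.50397449e-04, -1.72208709e-03, -2.61462208e-04,  2.63002751e-03,
       -9.99678301e-04, -1.22775356e-03, -5.87976729e-05]), 'effort': array([-1.14134850e-04, -3.79918635e+01,  1.45925945e-01, -2.30586255e+01,
        1.21715336e-02,  1.36181619e-02, -1.66123627e-06]), 'position': array([174.79242007, 520.89459428, 302.81781427]), 'orientation': array([[-9.48062576e-01,  3.18083170e-01, -6.69455461e-04],
       [ 3.18083864e-01,  9.48059890e-01, -2.25850946e-03],
       [-8.37099767e-05, -2.35415127e-03, -9.99997225e-01]]), 'contact_force': array([-0.55011847, -0.19258687, -0.0663812 ]), 'moment': array([-0.01597267, -0.02027475,  0.03753303]), 'finger_force': 0.0, 'grip_width': 0.9992836589415428} 72.6
top [[-2.00000e-02 -9.90000e-01  1.30000e-01  3.85050e+02]
 [-1.00000e+00  1.00000e-02 -4.00000e-02  6.01700e+01]
 [ 4.00000e-02 -1.40000e-01 -9.90000e-01  1.00653e+03]
 [ 0.00000e+00  0.00000e+00  0.00000e+00  1.00000e+00]] {'vfov': 53.49887470257414, 'cx': 326.3885723324721, 'cy': 248.02360229024504, 'k1': -0.07163324273526638, 'rvec': array([ 2.15109292, -2.1845988 ,  0.18620096]), 'tvec': array([ 31.73240838, 516.73838566, 947.08002367])}
scene [[ 6.9000e-01  6.2000e-01 -3.8000e-01  8.4978e+02]
 [ 7.2000e-01 -5.8000e-01  3.7000e-01 -3.0591e+02]
 [ 1.0000e-02 -5.3000e-01 -8.5000e-01  8.8764e+02]
 [ 0.0000e+00  0.0000e+00  0.0000e+00  1.0000e+00]] {'vfov': 50.318243534728246, 'cx': 323.44426306639264, 'cy': 237.65067498949347, 'k1': -0.14265534913264577, 'rvec': array([ 2.39913369,  1.03163999, -0.2823012 ]), 'tvec': array([-373.52613821, -233.89356927, 1187.17181819])}
```

View pics/top.png

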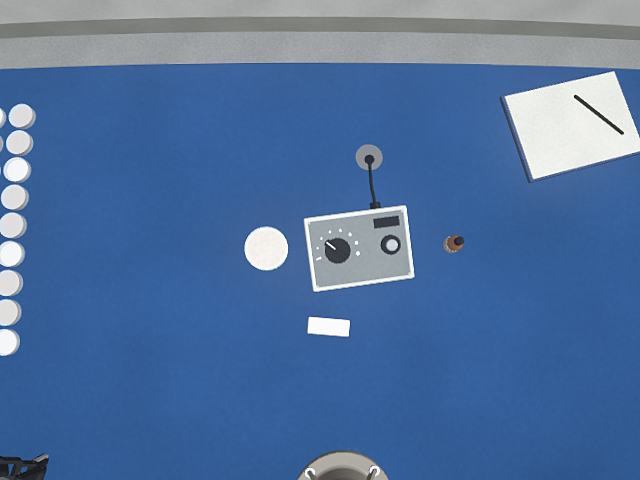

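View pics/scene.png

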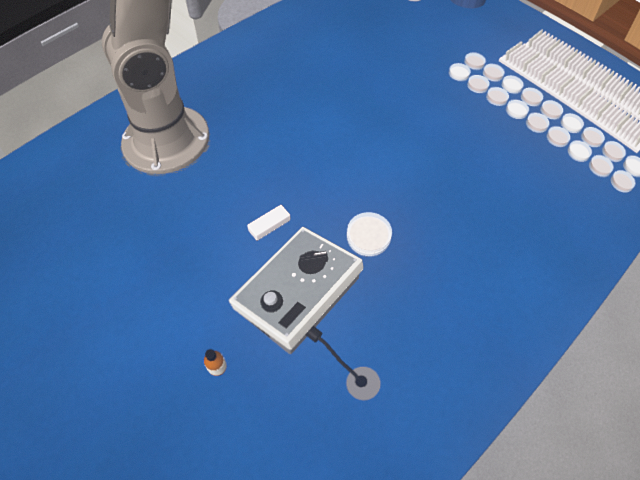

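The top view shows the selector at about (337,250) with its pointer up-left, the key at (391,245), the dishes at (266,248), the dropper at (454,243) and the mailer at (328,327). The scene view agrees.

```bash
cat >> h.py <<'E'
def panelT(x,y,yaw,tilt=12,z=61):
    c,s=np.cos(yaw),np.sin(yaw);t=np.radians(tilt)
    Rz=np.array([[c,-s,0],[s,c,0],[0,0,1]]);Ry=np.array([[np.cos(t),0,-np.sin(t)],[0,1,0],[np.sin(t),0,np.cos(t)]])
    T=np.eye(4);T[:3,:3]=Rz@Ry;T[:3,3]=[x,y,z];return T
def tp(T,p): return np.atleast_2d(p)@T[:3,:3].T+T[:3,3]
E
python3 - <<'E'
from h import *
from scipy.optimize import least_squares
d=np.load("top.npy")
# corners (rim) : BL(user left back) etc
uv=np.array([[305,219],[406,206],[413,277],[314,291],[391.5,244.5]])
pp=np.array([[75,105,0],[75,-105,0],[-75,-105,0],[-75,105,0],[0,-62,21]])
f=lambda q:(proj("top",tp(panelT(*q),pp))-uv).ravel()
o=least_squares(f,[550,40,.1]);print(o.x,np.degrees(o.x[2]),o.fun.round(1))
T=panelT(*o.x)
print("sel",tp(T,[2,45,24.5]),"key",tp(T,[0,-62,21]))
for p in [(337,250),(391,245),(360,235),(360,275),(266,248),(458,241),(328,327)]:
    print(p,world("top",[p],d[p[1],p[0]]).round(0))
im=cv2.imread("pics/top.png")[180:310,290:430];cv2.imwrite("pics/topc.png",cv2.resize(im,None,fx=5,fy=4.6,interpolation=cv2.INTER_CUBIC))
E
```

```text
[ 5.12153327e+02 -4.24658306e+01  1.18876150e-01] 6.811101708317857 [-1.9 -1.1  0.6 -1.3  1.9  0.9 -1.2  0.9  0.6  0.5]
sel [[503.7010922    1.84448304  85.3804396 ]] key [[ 515.17096973 -104.54607753   81.54109962]]
(337, 250) [[506.   5.  87.]]
(391, 245) [[ 515. -103.   80.]]
(360, 235) [[538. -43.  67.]]
(360, 275) [[459. -43.  50.]]
(266, 248) [[520. 149.  26.]]
(458, 241) [[ 522. -240.   75.]]
(328, 327) [[356.  23.  22.]]
```

View pics/topc.png

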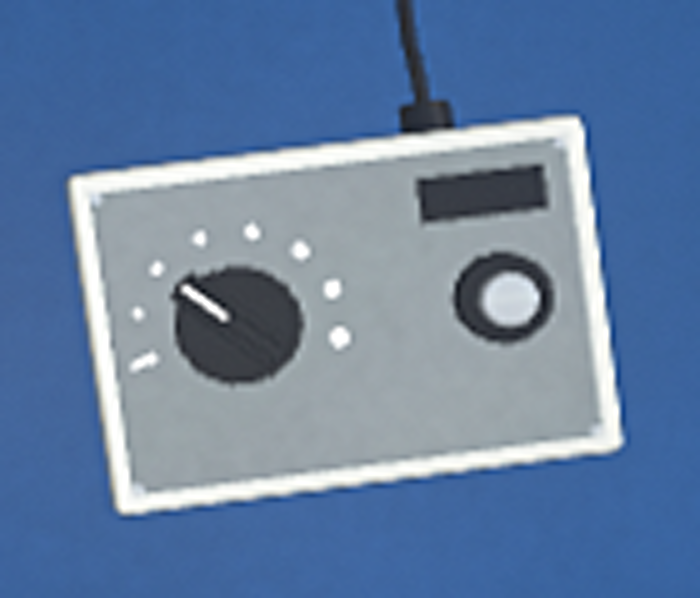

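```bash
cat >> h.py <<'E'
from scipy.spatial.transform import Rotation as Ro
PT=panelT(512.15,-42.47,.1189)
TIP=85.6
def target(a,rad,off,h,yawextra=0):
    """tool beside bar at angle a deg ccw of panel x; tip height h; returns R,TCP"""
    A=np.radians(a);u=np.array([np.cos(A),np.sin(A),0]);v=np.array([-np.sin(A),np.cos(A),0])
    Rp=np.c_[v,u,[0,0,-1]]
    return PT[:3,:3]@Rp, tp(PT,np.array([2,45,0])+u*rad+v*off+[0,0,h+TIP])[0]
def delta(R,p,s=None):
    s=s or sensors.sense();R0=np.array(s["orientation"]).reshape(3,3)
    print("shift cm (start axes)",((p-s["position"])@R0/10).round(3),"(target axes)",((p-s["position"])@R/10).round(3),"turn deg",np.degrees(Ro.from_matrix(R0.T@R).as_rotvec()).round(2),"dist",np.linalg.norm(p-s["position"]).round(1))
E
python3 -c "
from h import *
R,p=target(45,24,28,90);print(p,R.round(3));delta(R,p)
print(calibration('wrist'))"
```

```text
[465.39436203  34.29538191 232.590479  ] [[-0.771  0.603  0.206]
 [ 0.62   0.784  0.025]
 [-0.147  0.147 -0.978]]
shift cm (start axes) [-43.028 -36.88    7.115] (target axes) [-51.536 -21.677  11.678] turn deg [-7.07 -9.83 19.58] dist 571.2
{'vfov': 71.1992534918396, 'cx': 317.67280539982926, 'cy': 240.39622283014901, 'k1': 0.010503089735898904, 'T_tool_cam': array([[ 1.53086186e-03, -9.47128793e-01, -3.20849975e-01,
         8.32021653e+01],
       [ 9.99998558e-01,  1.21399311e-03,  1.18763241e-03,
         1.16593720e+00],
       [-7.35331189e-04, -3.20851330e-01,  9.47129285e-01,
        -6.92509140e+01],
       [ 0.00000000e+00,  0.00000000e+00,  0.00000000e+00,
         1.00000000e+00]])}
```

{"fn": "servo_tool", "kwargs": {"deltas": [0, 0, 0, -3.9, -3.35, 0.3, 0, 0, 0, 0, -3.9, -3.35, 0.3, 0, 0, 0, 0, -3.9, -3.35, 0.3, 0, 0, 0, 0, -3.9, -3.35, 0.3, 0, 0, 0, 0, -3.9, -3.35, 0.3, 0, 0, 0, 0, -3.9, -3.35, 0.3, 0, 0, 0, 0, -3.9, -3.35, 0.3, 0, 0, 0, 0, -3.9, -3.35, 0.3, 0, 0, 0, 0, -3.9, -3.35, 0.3, 0, 0, 0, 0, -3.9, -3.35, 0.3, 0, 0, 0, 0, -3.9, -3.35, 0.3, 0, 0, 0, 0, 0, 0, 0, 0], "newtons": 20}}

```text
t: 1.6
position: [465.5, 30.6, 270.6]
orientation: [[-0.945, 0.327, 0.0], [0.327, 0.945, -0.003], [-0.001, -0.003, -1.0]]
contact_force: [0.1, 0.7, 0.2]
grip_width: -0.001
finger_force: 0.0
```

{"fn": "servo_tool", "kwargs": {"deltas": [-2.36, -3.28, 6.53, 0, 0, 0, 0, -2.36, -3.28, 6.53, 0, 0, 0, 0, -2.36, -3.28, 6.53, 0, 0, 0, 0, 0, 0, 0, 0, 0, 0, 0, 0, 0, 0, 0, 0, 0, 0]}}

```text
t: 2.22
position: [464.4, 36.3, 270.9]
orientation: [[-0.772, 0.601, 0.206], [0.618, 0.785, 0.027], [-0.146, 0.149, -0.978]]
contact_force: [0.1, 0.2, 0.0]
grip_width: 0.006
finger_force: 0.0
```

Run:
```python
from h import *
s=sensors.sense();print(s["t"],s["position"],s["joint_pos"].round(2),s["grip_width"],s["contact_force"],r.tcp_to_tips);delta(*target(45,24,28,90),s)
im,d=grab_frame("wrist");save("w1",im);np.save("w1",d)
```

```text
2.225 [464.38433323  36.34174383 270.92919198] [-0.61  0.03  0.51  1.95 -0.03  0.95  0.82] 0.005561933624369392 [0.11068879 0.23904306 0.0443194 ] 72.6
shift cm (start axes) [ 0.354 -0.67   3.765] (target axes) [ 0.359 -0.663  3.766] turn deg [ 0.12 -0.09  0.12] dist 38.4
```

View pics/w1.png

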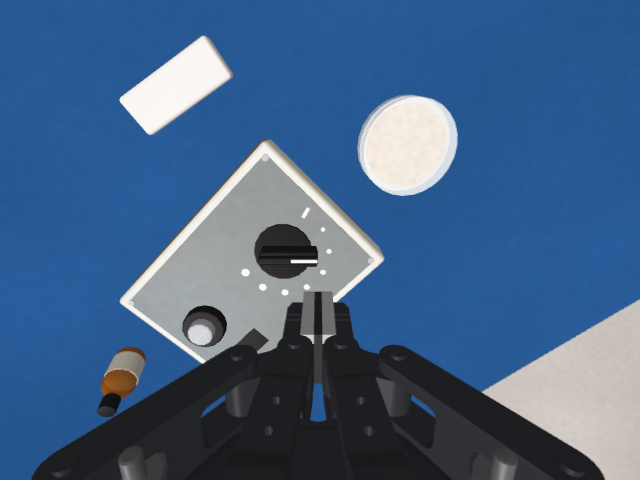

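The wrist view shows the selector at (285,255) with its pointer to the right on dot 2, dot marks around it, the key at (200,332), and the shut fingertips at (318,293).

Run:
```python
from h import *
from scipy.optimize import least_squares
s=sensors.sense();d=np.load("w1.npy");im=cv2.imread("pics/w1.png")
R0=np.array(s["orientation"]).reshape(3,3)
for u,v in [(310,294),(326,294),(310,300),(326,310),(304,300),(332,300),(318,330),(345,306),(292,306)]:
    w=world("wrist",[(u,v)],d[v,u],s)[0];print((u,v),((w-s["position"])@R0).round(1))
# dots
ang=[105-30*k for k in range(8)]
P=np.array([[2+41*np.cos(np.radians(a)),45+41*np.sin(np.radians(a)),0] for a in ang])
g=im.min(2);n,l,st,c=cv2.connectedComponentsWithStats((g>215).astype(np.uint8))
pr=proj("wrist",tp(PT,P),s)
uv=[];pp=[]
for p,q in zip(P,pr):
    k=[i for i in range(1,n) if st[i,4]<150 and np.hypot(*(c[i]-q))<14]
    print(q.round(1),[c[i].round(1) for i in k])
    if len(k)==1: uv.append(c[k[0]]);pp.append(p)
f=lambda q:(proj("wrist",tp(panelT(*q),pp),s)-uv).ravel()
o=least_squares(f,[512,-42,.12]);print(o.x,o.fun.round(1))
w=world("wrist",[(200,334),(225,280)],[d[334,200],d[280,225]],s);print(w.round(1),((w-PT[:3,3])@PT[:3,:3]).round(1))
```

```text
(310, 294) [12.1 -2.4 66.8]
(326, 294) [11.7  4.9 67.5]
(310, 300) [12.2 -2.3 61.1]
(326, 310) [12.3  4.5 52.4]
(304, 300) [12.2 -4.9 61. ]
(332, 300) [11.9  7.3 61.7]
(318, 330) [11.   1.2 40. ]
(345, 306) [ 7.7 13.3 63.7]
(292, 306) [  7.6 -10.4  63.8]
[304.3 215.2] [array([305.2, 212.5])]
[321.5 231.8] [array([322.5, 229.2])]
[327.4 253.5] [array([328.5, 250.9])]
[321.2 274.3] [array([322.5, 271.7])]
[305. 289.] [array([306.3, 286.8])]
[283.3 294.3] [array([284.6, 292. ])]
[261.1 289. ] [array([262.2, 286.6])]
[244.  274.2] [array([245., 272.])]
[ 5.11048166e+02 -4.01383134e+01  1.23554481e-01] [ 0.  -0.1  0.1 -0.1  0.1  0.  -0.1  0.1 -0.  -0.1 -0.1  0.   0.1  0.2
 -0.   0. ]
[[ 514.8 -101.4   79.3]
 [ 497.5  -56.6   55.8]] [[ -0.5 -58.8  18.8]
 [-16.9 -12.3  -1.7]]
```

```bash
sed -i 's/^PT=.*/PT=panelT(511.05,-40.14,.12355)/;s/^TIP=.*/TIP=72.6/' h.py
python3 - <<'E'
from h import *
delta(*target(45,22,27,40));delta(*target(45,22,27,12))
E
```

```text
shift cm (start axes) [ 0.529 -0.799 10.039] (target axes) [ 0.537 -0.785 10.039] turn deg [ 0.07 -0.03 -0.18] dist 100.8
shift cm (start axes) [ 0.528 -0.802 12.839] (target axes) [ 0.537 -0.785 12.839] turn deg [ 0.07 -0.03 -0.18] dist 128.7
```

{"fn": "servo_tool", "kwargs": {"deltas": [0, 0, 0, 0.27, -0.4, 3.5, 0, 0, 0, 0, 0.27, -0.4, 3.5, 0, 0, 0, 0, 0, 0, 2.5, 0, 0, 0, 0, 0, 0, 1.5, 0, 0, 0, 0, 0, 0, 1.0, 0, 0, 0, 0, 0, 0, 0.8, 0, 0, 0, 0, 0, 0, 0, 0, 0, 0, 0, 0, 0, 0, 0]}}

```text
t: 3.28
position: [482.4, 36.2, 144.4]
orientation: [[-0.77, 0.603, 0.208], [0.621, 0.784, 0.027], [-0.147, 0.15, -0.978]]
contact_force: [0.7, -0.3, 0.5]
grip_width: 0.001
finger_force: 0.0
```

Run:
```python
from h import *
s=sensors.sense();print(s["t"],s["contact_force"].round(2));delta(*target(45,22,18,12),s)
im,d=grab_frame("wrist");save("w2",im)
```

```text
3.275 [ 0.69 -0.3   0.46]
shift cm (start axes) [-0.853  0.011  0.089] (target axes) [-0.853  0.006  0.088] turn deg [ 0.15  0.05 -0.29] dist 8.6
```

View pics/w2.png

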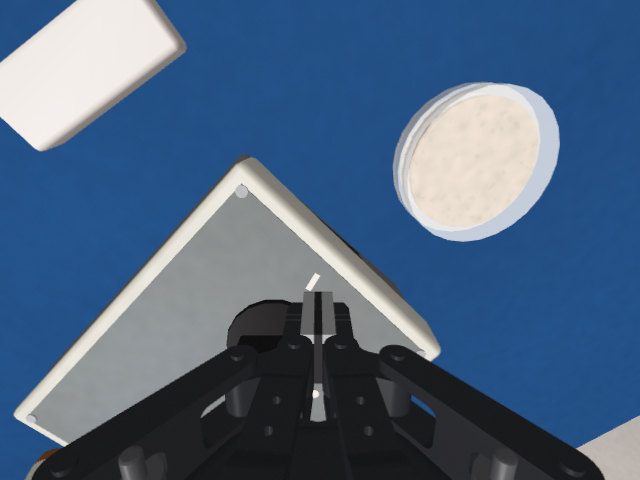

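{"fn": "servo_tool", "kwargs": {"deltas": [0, 0, 0, -0.43, 0, 0.05, 0, 0, 0, 0, -0.43, 0, 0.04, 0, 0, 0, 4, -0.154, 0.126, 0, 0, 0, 0, 4, -0.154, 0.126, 0, 0, 0, 0, 4, -0.154, 0.126, 0, 0, 0, 0, 4, -0.154, 0.126, 0, 0, 0, 0, 4, -0.154, 0.126, 0, 0, 0, 0, 4, -0.154, 0.126, 0, 0, 0, 0, 0, 0, 0, 0, 0]}}

```text
t: 4.45
position: [500.7, 28.7, 146.7]
orientation: [[-0.459, 0.864, 0.208], [0.885, 0.464, 0.026], [-0.074, 0.196, -0.978]]
contact_force: [-0.3, 0.2, 0.6]
grip_width: -0.004
finger_force: 0.0
```

Run:
```python
from h import *
s=sensors.sense();print(s["t"],s["contact_force"].round(2),s["moment"].round(2));delta(*target(21,22,18,12),s);delta(*target(-3,22,18,12),s)
```

```text
4.45 [-0.32  0.16  0.61] [-0.02  0.19 -0.04]
shift cm (start axes) [ 0.006  0.007 -0.044] (target axes) [ 0.006  0.007 -0.044] turn deg [ 0.1  -0.   -0.26] dist 0.4
shift cm (start axes) [-1.042  0.554 -0.043] (target axes) [-0.731  0.926 -0.044] turn deg [ 1.000e-01 -2.000e-02  2.374e+01] dist 11.8
```

{"fn": "servo_tool", "kwargs": {"deltas": [0, 0, 4, -0.154, 0.126, -0.02, 0, 0, 0, 4, -0.154, 0.126, -0.02, 0, 0, 0, 4, -0.154, 0.126, 0, 0, 0, 0, 4, -0.154, 0.126, 0, 0, 0, 0, 4, -0.154, 0.126, 0, 0, 0, 0, 4, -0.154, 0.126, 0, 0, 0, 0, 4, -0.154, 0.126, 0, 0, 0, 0, 4, -0.154, 0.126, 0, 0, 0, 0, 0, 0, 0, 0, 0]}}

```text
t: 5.58
position: [512.6, 19.3, 149.3]
orientation: [[0.068, 0.976, 0.207], [0.997, -0.075, 0.027], [0.041, 0.205, -0.978]]
contact_force: [-0.3, -0.4, -0.8]
grip_width: 0.003
finger_force: 0.0
```

Run:
```python
from h import *
s=sensors.sense();print(s["t"],s["contact_force"].round(2),s["moment"].round(2));delta(*target(-11,22,18,12),s)
im,d=grab_frame("wrist");save("w3",im)
im,d=grab_frame("scene");q=proj("scene",tp(PT,[2,45,10]))[0].astype(int);print(q)
save("s3",cv2.resize(im[q[1]-60:q[1]+60,q[0]-80:q[0]+80],None,fx=4,fy=4,interpolation=cv2.INTER_CUBIC))
```

```text
5.575 [-0.34 -0.38 -0.77] [-0.    0.19  0.06]
shift cm (start axes) [-0.027  0.002 -0.008] (target axes) [-0.027  0.002 -0.008] turn deg [ 0.06 -0.06 -0.21] dist 0.3
[312 258]
```

View pics/s3.png

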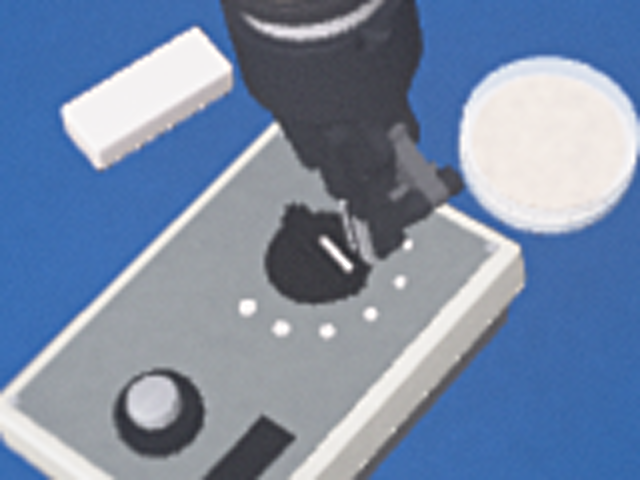

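The scene crop shows the fingertip beside the bar, whose white line runs (322,238)→(350,270), pointing towards dot 4 at (371,313). There is one click to go.

{"fn": "servo_tool", "kwargs": {"deltas": [0, 0, 4, -0.16, 0.126, 0, 0, 0, 0, 4, -0.16, 0.126, 0, 0, 0, 0, 4, -0.16, 0.126, 0, 0, 0, 0, 3, -0.118, 0.094, 0, 0, 0, 0, 3, -0.118, 0.094, 0, 0, 0, 0, 3, -0.118, 0.094, 0, 0, 0, 0, 3, -0.118, 0.094, 0, 0, 0, 0, 0, 0, 0, 0, 0, 0, 0, 0, 0, 0, 0, 0]}}

```text
t: 6.8
position: [517.4, 8.4, 150.0]
orientation: [[0.459, 0.864, 0.207], [0.88, -0.474, 0.027], [0.121, 0.17, -0.978]]
contact_force: [0.8, 0.5, 0.7]
grip_width: -0.001
finger_force: 0.2
```

Run:
```python
from h import *
s=sensors.sense();print(s["t"],s["contact_force"].round(2),s["moment"].round(2));delta(*target(-35,22,18,12),s)
im,d=grab_frame("scene");q=proj("scene",tp(PT,[2,45,10]))[0].astype(int);print(q)
save("s4",cv2.resize(im[q[1]-60:q[1]+60,q[0]-80:q[0]+80],None,fx=4,fy=4,interpolation=cv2.INTER_CUBIC))
```

```text
6.8 [0.76 0.48 0.71] [0.03 0.18 0.02]
shift cm (start axes) [-0.033  0.005 -0.009] (target axes) [-0.033  0.005 -0.009] turn deg [ 0.02 -0.09 -0.23] dist 0.3
[312 258]
```

View pics/s4.png

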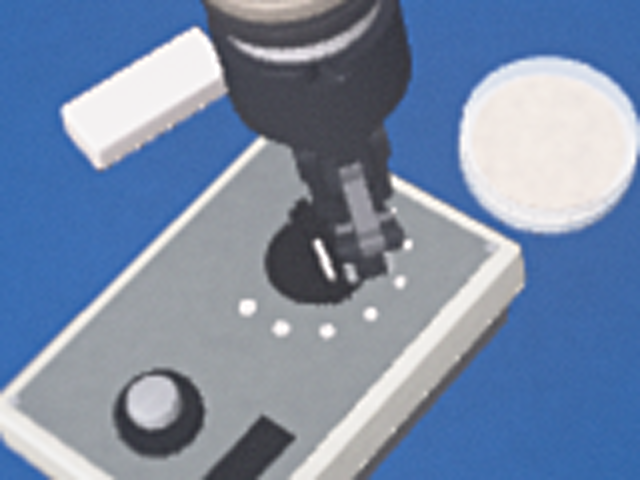

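Run:
```python
from h import *
q=np.array([312,258])
for a in(-15,-30,-45):
    u=np.array([np.cos(np.radians(a)),np.sin(np.radians(a)),0])
    e=[(proj("scene",tp(PT,[2,45,24.5]+u*k))[0]-q+[80,60])*4 for k in(8,30)];print(a,np.round(e))
```

```text
-15 [[325. 233.]
 [352. 263.]]
-30 [[321. 235.]
 [337. 271.]]
-45 [[316. 236.]
 [320. 275.]]
```

The pointer line is still at about −31°, right at the half-way point; a little further is needed.

{"fn": "servo_tool", "kwargs": {"deltas": [0, 0, 2, -0.09, 0.063, 0, 0, 0, 0, 2, -0.09, 0.063, 0, 0, 0, 0, 2, -0.09, 0.063, 0, 0, 0, 0, 0, 0, 0, 0, 0, 0, 0, 0, 0, 0, 0, 0]}}

```text
t: 7.48
position: [517.6, 5.2, 149.9]
orientation: [[0.548, 0.811, 0.207], [0.825, -0.564, 0.027], [0.139, 0.156, -0.978]]
contact_force: [0.0, -0.1, 0.4]
grip_width: -0.001
finger_force: 0.0
```

Run:
```python
from h import *
s=sensors.sense();print(s["t"],s["contact_force"].round(2),s["moment"].round(2));delta(*target(-41,22,18,12),s)
im,d=grab_frame("scene");q=np.array([312,258])
save("s5",cv2.resize(im[q[1]-60:q[1]+60,q[0]-80:q[0]+80],None,fx=4,fy=4,interpolation=cv2.INTER_CUBIC))
```

```text
7.475 [ 0.02 -0.09  0.42] [-0.06  0.19 -0.04]
shift cm (start axes) [ 0.006  0.012 -0.016] (target axes) [ 0.006  0.012 -0.016] turn deg [ 0.   -0.08 -0.29] dist 0.2
```

View pics/s5.png

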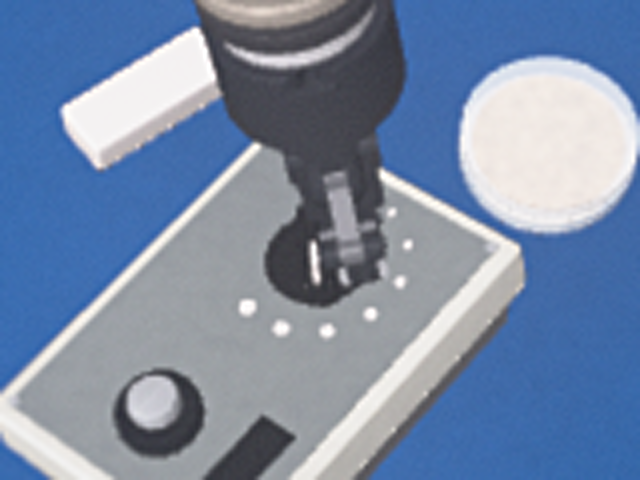

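The line now runs (313,241)→(317,282), which matches the dot 5 prediction. Next I back off, lift and go above the key.

{"fn": "servo_tool", "kwargs": {"deltas": [0, 0, 0, 0.5, 0, 0, 0, 0, 0, 0, 0.8, 0, 0, 0, 0, 0, 0, 0.2, 0, -2, 0, 0, 0, 0, 0, 0, -3, 0, 0, 0, 0, 0, 0, 0, 0, 0, 0, 0, 0, 0, 0, 0]}}

```text
t: 8.28
position: [515.3, 16.9, 200.5]
orientation: [[0.547, 0.811, 0.207], [0.826, -0.564, 0.027], [0.139, 0.156, -0.978]]
contact_force: [-0.0, 0.6, -0.6]
grip_width: 0.004
finger_force: 0.0
```

Run:
```python
from h import *
R,_=target(-41,22,18,12)
for h in (41,22): delta(R,tp(PT,[0,-62,h+TIP])[0])
im,d=grab_frame("scene");q=np.array([312,258])
s=sensors.sense();im,d=grab_frame("wrist");save("w6",im);np.save("w6",d)
print(proj("wrist",tp(PT,[[0,-62,21],[2,45,24.5],[2+21,45-21,24.5]]),s))
```

```text
shift cm (start axes) [-11.52    4.776   2.029] (target axes) [-11.537   4.725   2.05 ] turn deg [-0.04 -0.09 -0.25] dist 126.3
shift cm (start axes) [-11.523   4.778   3.929] (target axes) [-11.537   4.725   3.95 ] turn deg [-0.04 -0.09 -0.25] dist 130.8
[[387.19185218 425.51511857]
 [284.91266381 327.1901604 ]
 [332.96459415 330.03182773]]
```

View pics/w6.png

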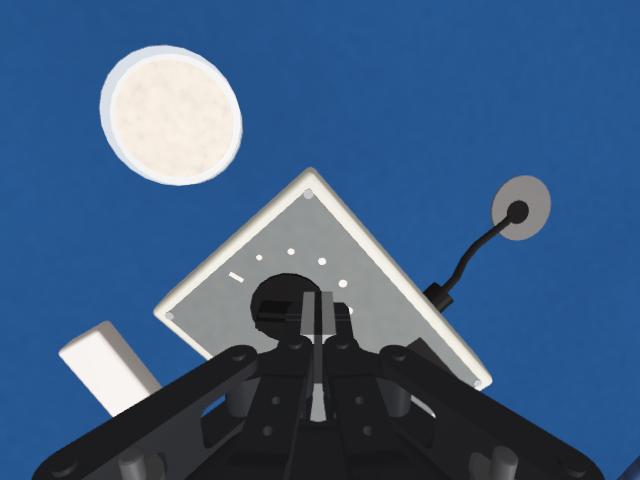

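The wrist view shows the bar horizontal near (285,315) under the fingers, parallel to the tool, as it must be at dot 5.

{"fn": "servo_tool", "kwargs": {"deltas": [0, 0, 0, -3.85, 1.59, 0, 0, 0, 0, 0, -3.85, 1.59, 0, 0, 0, 0, 0, -3.82, 1.59, 0, 0, 0, 0, 0, 0, 0, 1.5, 0, 0, 0, 0, 0, 0, 0, 0, 0, 0, 0, 0, 0, 0, 0]}}

```text
t: 9.12
position: [494.2, -104.8, 177.4]
orientation: [[0.547, 0.811, 0.206], [0.826, -0.563, 0.027], [0.138, 0.156, -0.978]]
contact_force: [-0.1, -0.8, 0.2]
grip_width: 0.003
finger_force: 0.0
```

Run:
```python
from h import *
R,_=target(-41,22,18,12)
s=sensors.sense();print(s["contact_force"].round(2))
delta(R,tp(PT,[0,-62,21+TIP])[0])
im,d=grab_frame("wrist")
im2,d=grab_frame("scene");f=lambda p:(proj("scene",tp(PT,p))[0]).astype(int);q=f([0,-10,10])
save("w7",np.hstack([cv2.resize(im[200:400,160:480],(400,300)),cv2.resize(im2[q[1]-45:q[1]+45,q[0]-60:q[0]+60],(400,300),interpolation=cv2.INTER_CUBIC)]))
```

```text
[-0.1 -0.8  0.2]
shift cm (start axes) [-1.000e-03 -5.000e-03  2.544e+00] (target axes) [ 2.000e-03 -7.000e-03  2.544e+00] turn deg [-0.04 -0.07 -0.23] dist 25.4
```

View pics/w7.png

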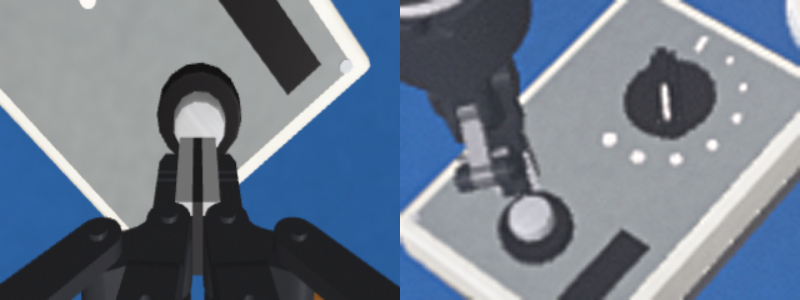

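The fingertips are centred over the key at (198,120 left half), and the pointer on the right half aims at dot 5 (676,159).

{"fn": "servo_tool", "kwargs": {"deltas": [0, 0, 0, 0, 0, 1.2, 0, 0, 0, 0, 0, 0, 0.8, 0, 0, 0, 0, 0, 0, 0.3, 0, 0, 0, 0, 0, 0, 0.2, 0, 0, 0, 0, 0, 0, 0.2, 0, 0, 0, 0, 0, 0, 0.1, 0, 0, 0, 0, 0, 0, 0, 0]}}

```text
t: 10.1
position: [499.9, -104.8, 150.5]
orientation: [[0.548, 0.81, 0.207], [0.825, -0.565, 0.027], [0.139, 0.156, -0.978]]
contact_force: [-1.5, -0.9, 1.7]
grip_width: -0.004
finger_force: 1.0
```

{"fn": "servo_tool", "kwargs": {"deltas": [0, 0, 0, 0, 0, 0.15, 0, 0, 0, 0, 0, 0, 0.1, 0, 0, 0, 0, 0, 0, 0, 0]}}

```text
t: 10.48
position: [500.5, -104.7, 148.0]
orientation: [[0.548, 0.81, 0.207], [0.825, -0.564, 0.027], [0.139, 0.157, -0.978]]
contact_force: [-1.5, 0.4, 4.2]
grip_width: 0.004
finger_force: 1.7
```

{"fn": "servo_tool", "kwargs": {"deltas": [0, 0, 0, 0, 0, 0.15, 0, 0, 0, 0, 0, 0, 0.1, 0, 0, 0, 0, 0, 0, 0, 0]}}

```text
t: 10.85
position: [500.8, -104.9, 147.1]
orientation: [[0.548, 0.81, 0.208], [0.825, -0.565, 0.029], [0.141, 0.155, -0.978]]
contact_force: [-9.5, 1.2, 18.9]
grip_width: -0.001
finger_force: 10.3
```

The force rose hard at the end of travel, so the key is fully in. I release and lift.

{"fn": "servo_tool", "kwargs": {"deltas": [0, 0, 0, 0, 0, -0.5, 0, 0, 0, 0, 0, 0, -1.5, 0, 0, 0, 0, 0, 0, -3, 0, 0, 0, 0, 0, 0, -4, 0, 0, 0, 0, 0, 0, -4, 0, 0, 0, 0, 0, 0, 0, 0, 0, 0, 0, 0, 0, 0, 0, 0, 0, 0, 0, 0, 0, 0]}}

```text
t: 11.85
position: [473.4, -107.5, 271.3]
orientation: [[0.548, 0.811, 0.205], [0.825, -0.564, 0.027], [0.137, 0.154, -0.978]]
contact_force: [0.2, 0.9, -0.5]
grip_width: -0.0
finger_force: 0.0
```

Run:
```python
from h import *
im2,d=grab_frame("scene");q=proj("scene",tp(PT,[0,-10,10]))[0].astype(int)
save("s8",cv2.resize(im2[q[1]-60:q[1]+60,q[0]-80:q[0]+80],None,fx=4,fy=4,interpolation=cv2.INTER_CUBIC))
```

```text
(no output)
```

View pics/s8.png

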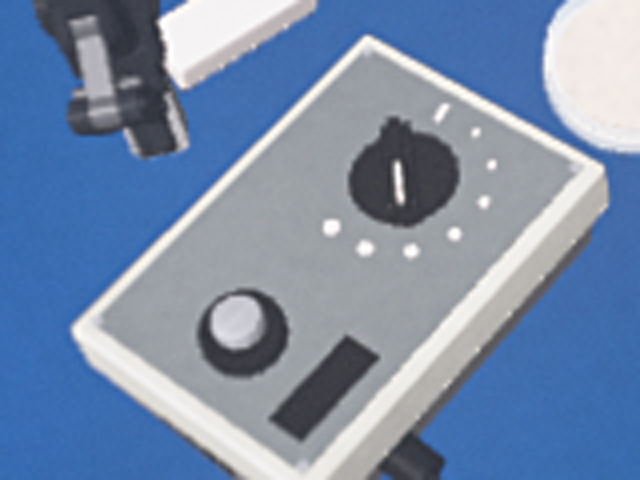

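The pointer (396,165)→(401,202) aims at dot 5 (411,250), the key at (238,322) is out again, and the arm is clear.

```bash
python3 -c "
from workcell import job;print(job.close_job())"
```

```text
the job is handed in; nothing more can be done
None
```

I pushed the selector from dot 2 to dot 5, pressed the lamp key to its end stop and let it go. The last picture showed the pointer at dot 5, the key out and the arm clear; the job is handed in, but no verdict came back.

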